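# Close the tumbling barrel snugly

### The job

Pick up the orange lid and screw it clockwise (seen from above) onto the mouth of the blue tumbling barrel until its rubber seal is snug, stopping well before it is overtightened; then let go, leaving the lid level and closed. Do not press hard on the seal, and leave the other things on the bench where they are.

Things in the scene. Friction and masses are not known exactly. Their poses are not given: they have to be found in the camera images.
- lid: Orange round screw cap, 66 mm across, 18 mm high, open below (inside 60 mm wide, 14 mm deep), 90 g, right way up on the bench at the start. Origin: centre of its lower edge; z up; x runs along the grip bar on top. A half turn leaves the lid the same.
- lid_bar (a point): Centre of the lid's grip bar, 29 mm above the lid's lower edge. The bar is 46 mm long (lid x), 12 mm wide (lid y), stands 22 mm above the lid's top (18 to 40 mm above the lower edge) and has a white line along it.
- lid_lug (a point): One of the lid's two small steel lugs, which point inward from the wall on its +x and -x sides, in line with the bar: 4 mm thick, 0.5 to 4.5 mm above the lower edge, reaching in to 24 mm from the axis. This point is the inner end of the +x lug, 2.5 mm above the lower edge.
- barrel: Blue barrel, 80 mm across, upright in a wooden cradle (130 x 120 mm) that is fixed to the bench and takes any turning force. Origin: on the barrel's axis at bench level; z up. Shoulder at 80 mm; above it a steel neck 45 mm across up to the rim at 98 mm. x points through the notches of the thread.
- mouth (a point): Centre of the barrel's rim, on its axis, 98 mm above the bench.
- notch (a point): Notch in the thread at the barrel's +x side, 25 mm from the axis, rim height; its twin is at -x. Each is 50 degrees wide, with a white mark below on the shoulder. With the lid's bar in line with both (within 12 degrees) the lugs pass down until the lid rests on the seal, its lower edge 85.8 to 88.2 mm above the bench; 96 mm or more if the lugs still stand on the thread.
- thread (a point): Point under the thread, a quarter turn from the notch. Two steel flanges, out to 28 mm from the axis, run clockwise (from above) from the notches. Turning the lid clockwise runs its lugs under them; they fall 16 mm per full turn (2.55 mm per rad) and draw the lid down on the seal. They end in a stop about 155 degrees past the notch centre.
- seat: Seat of the black rubber sealing ring (44 mm across), and the ring. Origin: on the axis, at the rim. The ring's top is 3 mm above the rim, but up to 1.2 mm more or less by wear, which no pose shows. So the lid begins to bear 35 to 100 degrees past the notch centre. Friction varies by a fifth; it keeps the lid where it is let go. The lid has 1.5 mm side play; off centre it rubs.
- seal_top (a point): Top of the unworn sealing ring, on the axis, 101 mm above the bench. Torque to turn the lid on slowly: under 0.06 N m until it bears, then rising by about 0.4 N m per rad, 0.017 N m per N of clamping force (read it creeping clockwise; a step that swings back hides it). Snug: about 0.2 N m, 12 N (6 to 18 N is good). 25 N (0.4 N m) spoils the ring; pressing down loads it too.
- ring_box: Bystander, to be left alone: closed dark wooden box, 60 x 50 x 30 mm. Origin: centre of its underside.
- mallet: Bystander, to be left alone: small hammer lying flat, wooden handle, 220 mm long. Origin: centre of its underside.
- bench_block: Bystander, to be left alone: steel block 75 x 75 x 20 mm with a brass ring lying on it. Origin: centre of its underside.
- ring_gold: Bystander, to be left alone: brass finger ring, 23 mm across, lying on the steel block. Origin: centre of its underside.
- flux_jar: Bystander, to be left alone: small white-capped jar, 50 mm across, 65 mm high. Origin: centre of its underside.
- graver: Bystander, to be left alone: wood-handled graver lying flat, 150 mm long. Origin: centre of its underside.
- stone_dish: Bystander, to be left alone: white dish, 76 mm across, 25 mm high. Origin: centre of its underside.

How it is judged:
On the way:
1. the lid sits level on the barrel's mouth, its lugs down through the notches (horizontal distance between lid and mouth below 0.005 m and z of lid in the frame of barrel below 0.0905 m and angle between lid's own z axis and vertical below 0.08 rad), for 0.1 s.
At the end, for the whole second after the job is handed in: The lid is on the barrel's mouth (axes within 5 mm, level within 0.06 rad, lower edge less than 90.5 mm above the bench), let go and at rest, and clamps the sealing ring with 6 to 18 N (contact force between lid and seat between 6 and 18 N and horizontal distance between lid and mouth below 0.005 m and z of lid in the frame of barrel below 0.0905 m and angle between lid's own z axis and vertical below 0.06 rad and linear speed of lid below 0.01 m/s); the robot touches nothing.
It fails at once if the sealing ring is loaded with more than 25 N (overtightened or pressed on hard) (contact force between lid and seat above 25 N).
It fails at once if another thing on the bench is moved by more than 30 mm (distance of any of ring_box, mallet, bench_block, ring_gold, flux_jar, graver, stone_dish from where it was at the start of the episode above 0.03 m).
It also fails if it takes over 72 s, if anything falls off the work surface, if the arm or the gripper's body presses on something with over 40 N, if the wrist force passes 120 N, or if a joint passes its speed limit or range.

### The arm

A 6-joint arm with a two-finger parallel gripper is mounted at the origin on the work surface. World frame = base frame: x ahead of the robot, y to its left, z up, the work surface at z = 0. Lengths are in m, angles in rad, forces in N, time in s.
With the tool pointing down it reaches from about 0.3 to 0.75 m from the base axis. Payload 8.5 kg.
Tool frame: the origin (TCP) lies midway between the tips of the shut fingers; the grasp point (between the pads) lies r.pinch_z behind it (r.pinch_z is the distance from the TCP to the grasp point, in m); z points along the fingers, y is the line along which they close (so a half turn about z gives the same grasp; the last joint's range is limited). The gripper opens to 88 mm and grips with 3 to 60 N. Pads are 18 mm wide; open, the fingers measure 123 mm over their backs; the gripper's body (75 mm by 187 mm) begins 45 mm behind the grasp point.
Start: joints at [-1.414, 0.381, 1.297, -0, 1.464, -0.215], TCP at [0.2, -0.512, 0.239] pointing down, gripper open.
Joint ranges: [-3.11, 3.11], [-0.89, 2.33], [0.22, 2.48], [-1.42, 4.56], [0.17, 2.85], [-2.88, 2.88]. Speed limits (rad/s): [2.39, 2.39, 3.14, 3.14, 3.14, 3.14].

### API

Orientations are given as a rotation vector (axis times angle).
In Python, from bench import r gives the robot as it stands.
- The arm moves only by the shell command python3 nudge.py [FORCE], which reads ROWS from standard input. ROWS is 1 to 12 rows, one to a line, with the numbers parted by commas; each row has 7 numbers: the finger opening in m, then dx, dy, dz in shares of the most that a row can go, 1 being 62.5 mm, then a rotation vector rx, ry, rz in normalised numbers (1 is 180 degrees); each row shifts and turns the commanded pose from where the row before left it, along the tool's axes as they then stand; what a row does not reach is not made up. A row lasts 1/8 s, in which the tool goes at most 0.0625 m and 0.188 rad, less where a joint would pass 70% of its speed; a pose out of reach is approached as far as the arm can. The fingers move at their own pace and stop on an object; FORCE is the grip in N (left out, the last holds). Time passes only in rows, so rows that do not move let the fingers close. It prints the time, the measured TCP pose, the force, the opening and the grip force at its end. Input that does not fit is refused with a message, and nothing moves.
- r.get_obs(): the state, without advancing time (a new reading comes with each control period).
- r.camera(name): name is "scene" or "top" or "wrist"; returns a dict with "color" (420x560x3 uint8, blue, green, red), "vfov" (degrees; the focal length in pixels is half the picture's height over the tangent of half this angle, whatever the lens; pixels are square), "cx", "cy" (the principal point, pixels), "dist" ([k1, k2, p1, p2, k3] as OpenCV has them; the pictures are not rectified), "position" and "rotation" of the camera in the world. Camera axes: x right, y down, z forward; pixel columns grow to the right and rows downward; lengths in m; the calibration is good to about 2 mm. A picture is of the moment at which its call begins. There is no depth.
- r.finish_job(): hands the job in; it is judged then, once.
The state is a dict: "clock": time; "joint_positions": joint angles; "qd": joint speeds; "joint_efforts": joint torques, N m; "ee_pos": TCP position; "ee_rot": TCP orientation; "force": force on the tool from outside, world axes, zero at the start; "wrist_torque": the same for the moment, N m; "opening": finger opening in m; "finger_force": force on a finger pad.
Only numpy, scipy, OpenCV 4.12 (cv2) and the standard library are available. Lean on these libraries where they do the work, as an engineer would, in place of code of your own. Each camera call takes 0.05 s, during which the arm holds its last target. There are 200 camera calls.

## Working session

There is one attempt and no reset: what is moved stays moved. The work goes in short steps, Python scripts to look and compute and a shell command to move; the robot and the scene stay as the last step left them, time stands still between calls to the robot, and variables do not carry over. Pictures are saved under pics/ and viewed, at most 10 in all, crops included, and the job is handed in when it is done.

```bash
ls; mkdir -p pics
python3 - <<'E'
from bench import r
import cv2,numpy as np
o=r.get_obs()
for k in o: print(k,np.round(o[k],4))
print(r.pinch_z)
for n in("scene","top"):
    c=r.camera(n); cv2.imwrite(f"pics/{n}0.png",c["color"]); print(n,{k:c[k] for k in c if k!="color"})
E
```

```text
bench.py
nudge.py
pics
clock 0.0
joint_positions [-1.4143  0.3812  1.2982 -0.      1.4636 -0.2153]
qd [ 0.0009 -0.0003  0.0006  0.0006  0.0015  0.001 ]
joint_efforts [-8.00000e-04 -4.37931e+01 -2.24555e+01  7.13000e-02  3.53000e-02
 -1.00000e-04]
ee_pos [ 0.1998 -0.5121  0.2382]
ee_rot [-3.0861 -0.5805 -0.    ]
force [0.3759 0.7875 0.9142]
wrist_torque [-0.0057  0.057   0.0656]
finger_force 0.0
opening 0.0881
0.0187
scene {'vfov': 55.47868839030159, 'cx': 275.3698302056169, 'cy': 205.7057575050644, 'dist': array([-0.00509398,  0.        ,  0.        ,  0.        ,  0.        ]), 'position': array([ 0.9512784 , -0.35223134,  0.87591742]), 'rotation': array([-2.4039507 , -1.02641392,  0.28790024])}
top {'vfov': 57.71198487375878, 'cx': 280.6039917363464, 'cy': 203.30356310668444, 'dist': array([-0.02920513,  0.        ,  0.        ,  0.        ,  0.        ]), 'position': array([ 0.43226866, -0.02941078,  1.14845742]), 'rotation': array([-2.14567906,  2.12526149, -0.16487207])}
```

View pics/top0.png

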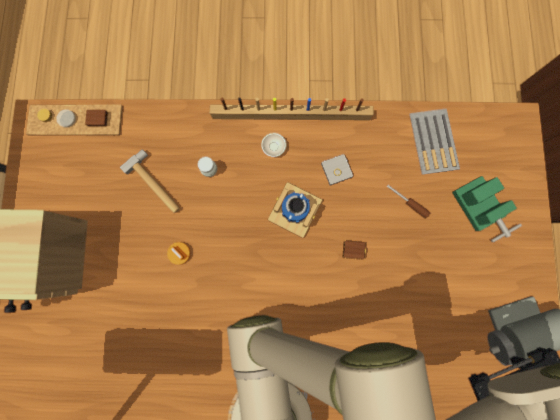

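View pics/scene0.png

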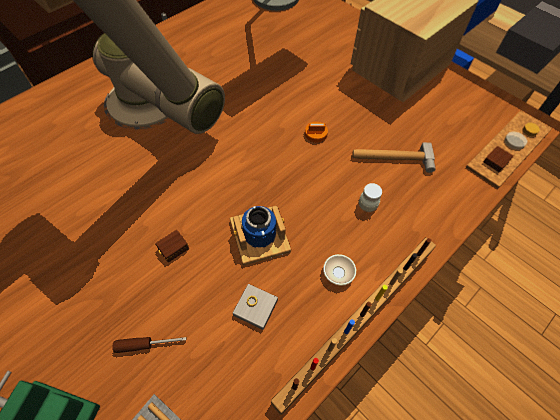

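The top view shows the lid at about (179,253), with its bar running down-right, and the barrel's mouth at (296,206). The scene view shows them at (316,131) and (258,217). Next I'll write the helpers and get rough positions.

```bash
cat > h.py <<'E'
from bench import r
import cv2,numpy as np
from scipy.spatial.transform import Rotation as R
def K(c):
    f=c["color"].shape[0]/2/np.tan(np.radians(c["vfov"]/2)); return np.array([[f,0,c["cx"]],[0,f,c["cy"]],[0,0,1]])
def rot(c):
    a=np.asarray(c["rotation"]); return R.from_rotvec(a) if a.ndim==1 else R.from_matrix(a)
def plane(c,uv,z):
    p=cv2.undistortPoints(np.float64(uv).reshape(-1,1,2),K(c),np.array(c["dist"]))[:,0]
    d=rot(c).apply(np.c_[p,np.ones(len(p))]); o=np.array(c["position"])
    return o+d*((z-o[2])/d[:,2])[:,None]
def proj(c,P):
    Ri=rot(c).inv(); P=np.float64(P).reshape(-1,3)
    return cv2.projectPoints(P,Ri.as_rotvec(),-Ri.apply(c["position"]),K(c),np.array(c["dist"]))[0][:,0]
def mask(c,lo,hi):
    return cv2.inRange(cv2.cvtColor(c["color"],cv2.COLOR_BGR2HSV),lo,hi)
def blobs(m,amin=30):
    n,l,s,ce=cv2.connectedComponentsWithStats(m); return sorted([(s[i,4],*np.round(ce[i],1)) for i in range(1,n) if s[i,4]>amin],reverse=True)
def togo(p,yaw):
    "tool-axes shift to grasp-TCP world p, and turn rz so tool y is at world angle yaw (mod pi)"
    o=r.get_obs(); T=R.from_rotvec(o["ee_rot"]); y=T.apply([0,1,0]); x=T.apply([1,0,0])
    a=np.arctan2(y[1],y[0]); d=(yaw-a+np.pi/2)%np.pi-np.pi/2
    print("tcp",np.round(o["ee_pos"],4),"tool y ang",round(np.degrees(a),2),"zaxis",np.round(T.apply([0,0,1]),4),"q",np.round(o["joint_positions"],2))
    print("shift tool",np.round(T.inv().apply(np.array(p)-o["ee_pos"]),4),"rz(tool)",round(-d,4))
E
python3 - <<'E'
from h import *
for n in("top","scene"):
    c=r.camera(n)
    mo=mask(c,(8,200,150),(22,255,255)); mb=mask(c,(105,120,40),(125,255,255))
    for nm,m,z in(("lid",mo,.02),("barrel",mb,.08)):
        for b in blobs(m,60)[:4]: print(n,nm,b,np.round(plane(c,b[1:],z)[0],3))
print(np.round(plane(r.camera("top"),[[179,253],[296,206]],0.03),3))
c=r.camera("wrist"); w=rot(c).apply([0,0,1]); o=r.get_obs(); T=R.from_rotvec(o["ee_rot"])
print("wristcam fwd",w,"in tool pos",T.inv().apply(np.array(c["position"])-o["ee_pos"]),c["vfov"],T.as_matrix())
print("cam axes in tool",(T.inv()*rot(c)).as_matrix())
togo([.29,.27,.25],0)
E
```

```text
top barrel (np.int32(229), np.float64(294.5), np.float64(209.5)) [ 0.587 -0.062  0.08 ]
scene lid (np.int32(50826), np.float64(259.9), np.float64(240.8)) [ 0.616 -0.077  0.02 ]
scene lid (np.int32(9656), np.float64(61.9), np.float64(152.0)) [ 0.039 -0.286  0.02 ]
scene lid (np.int32(3128), np.float64(211.4), np.float64(37.1)) [-0.072  0.33   0.02 ]
scene lid (np.int32(974), np.float64(329.6), np.float64(379.2)) [ 0.938 -0.185  0.02 ]
scene barrel (np.int32(479), np.float64(482.0), np.float64(11.9)) [0.522 1.033 0.08 ]
scene barrel (np.int32(360), np.float64(258.7), np.float64(226.1)) [ 0.61  -0.073  0.08 ]
scene barrel (np.int32(252), np.float64(462.1), np.float64(58.5)) [0.609 0.773 0.08 ]
scene barrel (np.int32(65), np.float64(349.1), np.float64(326.1)) [ 0.9   -0.096  0.08 ]
[[ 0.463  0.273  0.03 ]
 [ 0.605 -0.068  0.03 ]]
wristcam fwd [-0.28386122 -0.10982332 -0.95255532] in tool pos [ 0.07926197 -0.0004848  -0.1461794 ] 61.061979418198455 [[ 9.31660041e-01  3.63331200e-01 -8.05358543e-05]
 [ 3.63331201e-01 -9.31659951e-01  4.18762482e-04]
 [ 7.71174451e-05 -4.19405460e-04 -9.99999909e-01]]
cam axes in tool [[-5.70000458e-05 -9.52532199e-01 -3.04437852e-01]
 [ 9.99999910e-01  7.38027257e-05 -4.18146142e-04]
 [ 4.20766008e-04 -3.04437848e-01  9.52532109e-01]]
tcp [ 0.1998 -0.5123  0.2386] tool y ang -68.7 zaxis [-1.e-04  4.e-04 -1.e+00] q [-1.41  0.38  1.3  -0.    1.46 -0.22]
shift tool [ 0.3683 -0.6961 -0.0111] rz(tool) -1.199
```

The manual's scale: shifts go in shares of 62.5 mm and turns go in shares of 180 degrees. Converting my numbers, 0.0444 m is 0.7104, -0.0222 m is -0.3552.

```bash
echo '0.088,0.7104,-0.3552,0,0,0,0
0.088,0.7104,-0.3552,0,0,0,0
0.088,0.7104,-0.3552,0,0,0,0
0.088,0.7104,-0.3552,0,0,0,0
0.088,0.7104,-0.3552,0,0,0,0
0.088,0.7104,-0.3552,0,0,0,0
0.088,0.7104,-0.3552,0,0,0,0
0.088,0.7104,-0.3552,0,0,0,0
0.088,0.7104,-0.3552,0,0,0,0
0.088,0.7104,-0.3552,0,0,0,0
0.088,0.7104,-0.3552,0,0,0,0
0.088,0.7104,-0.3552,0,0,0,0' | python3 nudge.py; echo '0.088,0,0,0,0,0,0
0.088,0,0,0,0,0,0' | python3 nudge.py
python3 - <<'E'
from h import *
togo([.605,-.07,.24],0)
c=r.camera("wrist"); cv2.imwrite("pics/w1.png",c["color"]); print(c["position"],c["rotation"])
E
```

```text
clock: 1.8
ee_pos: [0.6004, -0.0693, 0.2387]
ee_rot: [3.087, 0.581, -0.0]
force: [-0.6, -0.7, -0.6]
opening: 0.0882
finger_force: 0.0
clock: 2.05
ee_pos: [0.5991, -0.0709, 0.2385]
ee_rot: [-3.087, -0.581, 0.001]
force: [-0.5, -0.6, 0.1]
opening: 0.088
finger_force: 0.0
tcp [ 0.5991 -0.0709  0.2385] tool y ang -68.69 zaxis [-7.e-04 -1.e-04 -1.e+00] q [-0.31  0.48  1.14 -0.    1.53  0.89]
shift tool [ 0.0058  0.0013 -0.0015] rz(tool) -1.1989
[ 0.6728704  -0.04164165  0.38473925] [ 2.37372295 -1.62196855 -0.25391037]
```

View pics/w1.png

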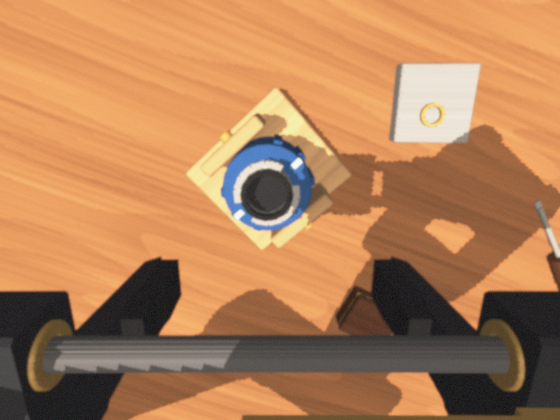

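The barrel's mouth is at about (268,193), with white notch marks at (297,163) and (238,214), and the fingers are clear of everything. Now I'll measure it.

```bash
cat > mb.py <<'E'
from h import *
c=r.camera("wrist")
g0=proj(c,[.605,-.07,.09])[0]; print("guess px",g0)
hsv=cv2.cvtColor(c["color"],cv2.COLOR_BGR2HSV)
roi=np.zeros(hsv.shape[:2],np.uint8); cv2.circle(roi,(int(g0[0]),int(g0[1])),75,255,-1)
b=mask(c,(100,140,40),(125,255,255))&roi
n,l,s,ce=cv2.connectedComponentsWithStats(b); print(blobs(b,20)[:6])
pts=cv2.findNonZero(cv2.morphologyEx(b,cv2.MORPH_OPEN,np.ones((3,3),np.uint8))); hull=cv2.convexHull(pts)[:,0]
def circ(P):
    A=np.c_[2*P[:,:2],np.ones(len(P))]; x=np.linalg.lstsq(A,(P[:,:2]**2).sum(1),rcond=None)[0]; return x[:2],np.sqrt(x[2]+x[0]**2+x[1]**2)
for _ in range(1):
    P=plane(c,hull,.08); ctr,R0=circ(P); res=np.linalg.norm(P[:,:2]-ctr,axis=1)-R0
    k=abs(res)<.002; ctr,R0=circ(P[k]); print("shoulder circle",ctr,R0,k.sum(),len(k))
w=mask(c,(0,0,170),(180,70,255))&roi
for q in blobs(w,6)[:8]: print("white",q,np.round(plane(c,q[1:],.08)[0],4))
d=mask(c,(0,0,0),(180,255,60))&roi
for q in blobs(d,60)[:4]: print("dark",q,np.round(plane(c,q[1:],.1)[0],4))
n,l,s,ce=cv2.connectedComponentsWithStats(d); i=1+np.argmin(np.linalg.norm(ce[1:]-g0,axis=1)+1000*(s[1:,4]<200))
hh=cv2.convexHull(cv2.findNonZero((l==i).astype(np.uint8)))[:,0]; print("seal circle",circ(plane(c,hh,.101)))
x0,y0=int(g0[0])-75,int(g0[1])-75
cv2.imwrite("pics/crop_b.png",cv2.resize(c["color"][max(y0,0):y0+150,x0:x0+150],None,fx=4,fy=4,interpolation=cv2.INTER_CUBIC))
E
python3 mb.py
```

```text
guess px [277.50336032 185.93925423]
[(np.int32(1886), np.float64(266.3), np.float64(169.6)), (np.int32(54), np.float64(246.2), np.float64(218.5))]
shoulder circle [ 0.59877281 -0.0623232 ] 0.03809056258344824 17 22
white (np.int32(577), np.float64(251.1), np.float64(174.8)) [ 0.6037 -0.0459  0.08  ]
white (np.int32(267), np.float64(273.9), np.float64(218.4)) [ 0.5734 -0.0789  0.08  ]
white (np.int32(142), np.float64(243.7), np.float64(218.9)) [ 0.563  -0.0536  0.08  ]
white (np.int32(87), np.float64(295.7), np.float64(162.7)) [ 0.6276 -0.0781  0.08  ]
white (np.int32(60), np.float64(224.0), np.float64(194.8)) [ 0.578  -0.0296  0.08  ]
white (np.int32(19), np.float64(290.9), np.float64(222.1)) [ 0.5756 -0.0946  0.08  ]
white (np.int32(8), np.float64(225.4), np.float64(170.0)) [ 0.5995 -0.0236  0.08  ]
dark (np.int32(434), np.float64(254.9), np.float64(197.8)) [ 0.591  -0.0552  0.1   ]
seal circle (array([ 0.59587886, -0.06265714]), np.float64(0.018409010991642518))
```

View pics/crop_b.png

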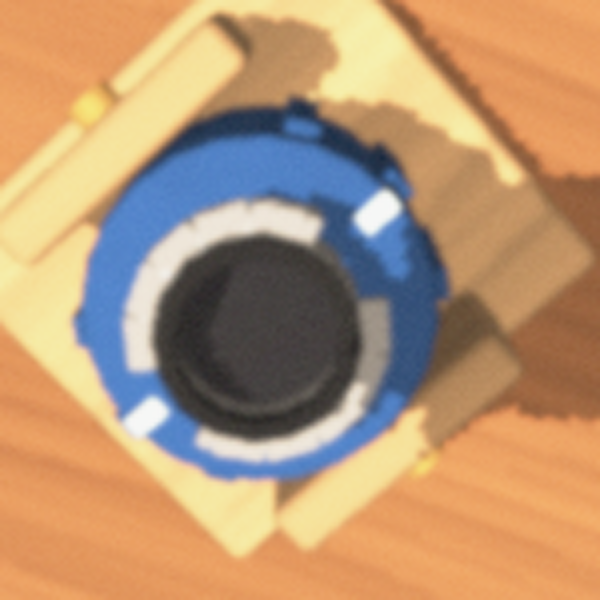

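The crop shows the seal's outline centred at crop (257,336), which is full-frame (266.4,194.1), and notch marks at crop (378,213) and (145,418). The notches in the light flange line up with those marks.

Run:
```python
from h import *
c=r.camera("wrist")
f=lambda u:np.array(u)/4+[202-.375,110-.375]
s=plane(c,f([[153,336],[362,336],[257,233],[257,440],[257.5,336.5]]),.1); print(np.round(s,4), np.linalg.norm(s[0]-s[1]),np.linalg.norm(s[2]-s[3]))
# flange outer edge: left, bottom ,top-left ... rim z .098
m=plane(c,f([[378,213],[145,418]]),.08); d=m[0]-m[1]; print("marks",np.round(m,4),"mid",m.mean(0),"sep",np.linalg.norm(d),"ang",np.degrees(np.arctan2(d[1],d[0])))
t=r.camera("top"); print("top",np.round(plane(t,[296,206],.1),4), proj(t,[.596,-.0625,.1]))
togo([.463,.273,.2],0)
```

```text
[[ 0.5899 -0.0426  0.1   ]
 [ 0.6055 -0.083   0.1   ]
 [ 0.6178 -0.055   0.1   ]
 [ 0.5763 -0.0708  0.1   ]
 [ 0.5976 -0.0628  0.1   ]] 0.04329715266790312 0.044416595930850435
marks [[ 0.6275 -0.0787  0.08  ]
 [ 0.5653 -0.0473  0.08  ]] mid [ 0.59643266 -0.06302106  0.08      ] sep 0.06969489943039661 ang -26.772206394681774
top [[ 0.5941 -0.0654  0.1   ]] [[294.95107131 205.3044852 ]]
tcp [ 0.5989 -0.0716  0.239 ] tool y ang -68.78 zaxis [ 1.e-04 -1.e-04 -1.e+00] q [-0.31  0.48  1.14 -0.    1.53  0.89]
shift tool [-0.002  -0.3704  0.0389] rz(tool) -1.2005
```

In the tool's units: -0.0463 m is -0.7408, 0.013 m is 0.208, -0.18 rad / 3.1416 = -0.0573.

```bash
echo '0.088,0,-0.7408,0,0,0,0
0.088,0,-0.7408,0,0,0,0
0.088,0,-0.7408,0,0,0,0
0.088,0,-0.7408,0,0,0,0
0.088,0,-0.7408,0,0,0,0
0.088,0,-0.7408,0,0,0,0
0.088,0,-0.7408,0,0,0,0
0.088,0,-0.7408,0,0,0,0
0.088,0,0,0.208,0,0,-0.0573
0.088,0,0,0.208,0,0,-0.0573
0.088,0,0,0.208,0,0,-0.0573
0.088,0,0,0,0,0,-0.0573' | python3 nudge.py; echo '0.088,0,0,0,0,0,-0.0573
0.088,0,0,0,0,0,-0.0573
0.088,0,0,0,0,0,-0.0573
0.088,0,0,0,0,0,-0.0573
0.088,0,0,0,0,0,-0.0573
0.088,0,0,0,0,0,-0.0573
0.088,0,0,0,0,0,-0.0573
0.088,0,0,0,0,0,-0.0573
0.088,0,0,0,0,0,-0.0573
0.088,0,0,0,0,0,-0.0573
0.088,0,0,0,0,0,-0.0573
0.088,0,0,0,0,0,-0.0573' | python3 nudge.py;echo '0.088,0,0,0,0,0,-0.0573
0.088,0,0,0,0,0,-0.0573
0.088,0,0,0,0,0,-0.0573
0.088,0,0,0,0,0,-0.0573
0.088,0,0,0,0,0,0
0.088,0,0,0,0,0,0' | python3 nudge.py
python3 - <<'E'
from h import *
togo([.463,.273,.05],np.radians(140))
c=r.camera("wrist"); cv2.imwrite("pics/w2.png",c["color"]); print(proj(c,[.463,.273,.03]))
E
```

```text
clock: 3.75
ee_pos: [0.4646, 0.2737, 0.199]
ee_rot: [-2.681, -1.637, 0.003]
force: [0.2, -0.3, 0.5]
opening: 0.0881
finger_force: 0.0
clock: 5.25
ee_pos: [0.465, 0.2738, 0.2]
ee_rot: [-0.18, 3.136, 0.0]
force: [-1.2, 0.2, 0.4]
opening: 0.0877
finger_force: 0.0
clock: 6.0
ee_pos: [0.4649, 0.2741, 0.1999]
ee_rot: [-1.261, 2.877, -0.0]
force: [0.6, 0.0, -0.0]
opening: 0.0881
finger_force: 0.0
tcp [0.4649 0.2741 0.1999] tool y ang 137.33 zaxis [ 2.e-04  0.e+00 -1.e+00] q [ 0.31  0.39  1.39 -0.    1.35 -2.08]
shift tool [0.0021 0.0007 0.1499] rz(tool) -0.0465
[[276.03951494 183.95428818]]
```

View pics/w2.png

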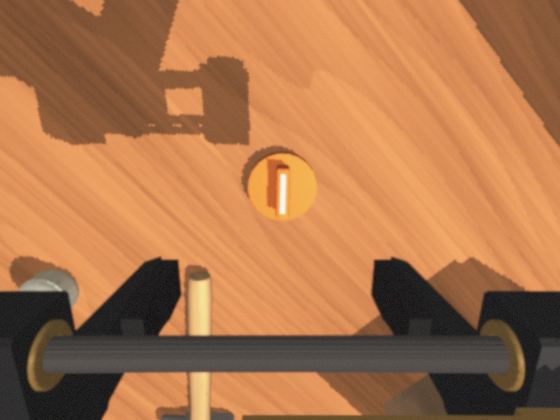

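The wrist view shows the lid centred at about (282,187), with the white bar line nearly vertical from (284,172) to (281,214). The mallet handle is clear of the fingers. Now I'll measure the lid.

```bash
cat > ml.py <<'E'
from h import *
c=r.camera("wrist"); g=(282,187)
roi=np.zeros(c["color"].shape[:2],np.uint8); cv2.circle(roi,g,42,255,-1)
w=mask(c,(0,0,200),(180,90,255))&roi
n,l,s,ce=cv2.connectedComponentsWithStats(w); i=1+np.argmax(s[1:,4]); p=cv2.findNonZero((l==i).astype(np.uint8))[:,0]
P=plane(c,p,.04)[:,:2]; m=P.mean(0); U,S,V=np.linalg.svd(P-m); q=(P-m)@V[0]
print("white n",len(p),p.mean(0),"mean",m,"mid-extent",m+V[0]*(q.max()+q.min())/2,"len",np.ptp(q),"ang",np.degrees(np.arctan2(V[0,1],V[0,0])))
o=mask(c,(10,180,150),(24,255,255))&roi
h=cv2.convexHull(cv2.findNonZero(cv2.morphologyEx(o,cv2.MORPH_OPEN,np.ones((3,3),np.uint8))))[:,0]
e=cv2.fitEllipse(h); print("ellipse",e,"centre z.018",plane(c,e[0],.018))
togo([*m,.029-.0187+.0],np.arctan2(V[0,1],V[0,0])+np.pi/2)
E
python3 ml.py; python3 -c "
import cv2
a=cv2.imread('pics/w2.png')[145:230,235:330];print(cv2.cvtColor(a,cv2.COLOR_BGR2HSV)[[20,45,55,70],[20,48,70,60]])"
```

```text
white n 232 [282.30172414 193.42241379] mean [0.46316257 0.28149462] mid-extent [0.46335866 0.28169968] len 0.035967592959597644 ang 46.28115123358565
ellipse ((277.8971862792969, 187.60498046875), (41.51238250732422, 74.53923797607422), 147.75799560546875) centre z.018 [[0.4660346  0.27902635 0.018     ]]
tcp [0.4649 0.2743 0.1998] tool y ang 137.42 zaxis [ 0.  0. -1.] q [ 0.31  0.39  1.39  0.    1.35 -2.08]
shift tool [-0.0041  0.0062  0.1895] rz(tool) 0.0199
[[ 12 175 163]
 [ 30   2 245]
 [ 18 169 244]
 [ 17 173 244]]
```

Run:
```python
from h import *
c=r.camera("wrist")
e=plane(c,[[248,187],[317,187],[282.5,153],[282.5,221],[282.5,187]],.018); print(np.round(e,4),np.linalg.norm(e[0]-e[1]),np.linalg.norm(e[2]-e[3]))
print("lid centre predicted px of bar top ctr",proj(c,[*e[4][:2],.04]))
hsv=cv2.cvtColor(c["color"],cv2.COLOR_BGR2HSV)
for y in(150,153,156,160,164,168,172,176,187,210,214,217,221,224): print(y,[tuple(int(v) for v in hsv[y,x]) for x in(279,282,284,286)])
print([(x,tuple(int(v) for v in hsv[187,x])) for x in list(range(242,254,2))+list(range(312,324,2))])
```

```text
[[0.4865 0.2595 0.018 ]
 [0.4383 0.3037 0.018 ]
 [0.4408 0.2578 0.018 ]
 [0.4854 0.3069 0.018 ]
 [0.4624 0.2816 0.018 ]] 0.06540182931625281 0.06637299286455306
lid centre predicted px of bar top ctr [[282.95203675 193.0339927 ]]
150 [(12, 162, 131), (12, 153, 130), (13, 154, 137), (11, 157, 135)]
153 [(12, 183, 192), (13, 183, 192), (12, 181, 193), (13, 188, 184)]
156 [(17, 176, 244), (17, 171, 244), (17, 172, 244), (17, 175, 244)]
160 [(11, 189, 213), (15, 180, 237), (16, 173, 244), (17, 176, 244)]
164 [(11, 191, 163), (11, 190, 161), (12, 183, 181), (14, 187, 218)]
168 [(10, 196, 186), (10, 195, 188), (11, 193, 185), (11, 196, 181)]
172 [(15, 180, 244), (16, 164, 244), (17, 162, 244), (17, 167, 244)]
176 [(16, 146, 244), (23, 4, 245), (23, 8, 244), (18, 115, 244)]
187 [(16, 120, 244), (30, 2, 245), (19, 8, 245), (17, 122, 244)]
210 [(18, 85, 244), (30, 2, 245), (20, 41, 245), (18, 155, 244)]
214 [(16, 153, 244), (19, 103, 244), (19, 130, 244), (18, 166, 244)]
217 [(15, 179, 244), (16, 177, 244), (18, 171, 244), (17, 173, 244)]
221 [(13, 161, 226), (13, 159, 232), (13, 157, 230), (13, 155, 225)]
224 [(12, 153, 217), (13, 150, 222), (13, 151, 225), (13, 151, 225)]
[(242, (12, 154, 200)), (244, (12, 145, 148)), (246, (12, 156, 147)), (248, (14, 182, 232)), (250, (16, 180, 244)), (252, (16, 180, 244)), (312, (18, 167, 244)), (314, (18, 169, 244)), (316, (15, 163, 236)), (318, (13, 153, 228)), (320, (13, 150, 230)), (322, (13, 150, 230))]
```

In the tool's units: 0.03 m is 0.48, 0.02 m is 0.32, 0.02 rad / 3.1416 = 0.0064.

```bash
echo '0.05,-0.064,0.096,0,0,0,0.0064
0.05,0,0,0.48,0,0,0
0.05,0,0,0.48,0,0,0
0.05,0,0,0.48,0,0,0
0.05,0,0,0.4,0,0,0
0.05,0,0,0.32,0,0,0
0.05,0,0,0.16,0,0,0
0.05,0,0,0.16,0,0,0
0.05,0,0,0.16,0,0,0
0.05,0,0,0,0,0,0
0.05,0,0,0,0,0,0' | python3 nudge.py 20
python3 - <<'E'
from h import *
togo([.463,.2815,.0215],np.radians(136.3))
E
```

```text
clock: 7.52
ee_pos: [0.4633, 0.2815, 0.0351]
ee_rot: [-1.238, 2.887, -0.0]
force: [0.9, -1.2, 0.4]
opening: 0.0497
finger_force: 0.0
tcp [0.4633 0.2815 0.0351] tool y ang 136.42 zaxis [ 7.e-04  3.e-04 -1.e+00] q [ 0.33  0.6   1.59  0.    0.95 -2.05]
shift tool [0.0003 0.0002 0.0136] rz(tool) 0.002
```

In the tool's units: 0.007 m is 0.112, 0.0065 m is 0.104.

```bash
echo '0.05,0,0,0.112,0,0,0
0.05,0,0,0.104,0,0,0
0.05,0,0,0,0,0,0
0.0,0,0,0,0,0,0
0.0,0,0,0,0,0,0
0.0,0,0,0,0,0,0
0.0,0,0,0,0,0,0
0.0,0,0,0,0,0,0' | python3 nudge.py 30
python3 - <<'E'
from h import *
togo([.463,.2815,.0215],np.radians(136.3))
o=r.get_obs();print(o["wrist_torque"],o["force"])
E
```

```text
clock: 8.52
ee_pos: [0.4631, 0.2815, 0.0213]
ee_rot: [-1.238, 2.887, 0.0]
force: [0.3, -0.6, 1.4]
opening: 0.0117
finger_force: 30.0
tcp [0.4631 0.2815 0.0213] tool y ang 136.42 zaxis [ 1.e-04  1.e-04 -1.e+00] q [ 0.33  0.62  1.6   0.    0.92 -2.05]
shift tool [ 0.0001  0.0001 -0.0002] rz(tool) 0.0021
[ 0.12562818 -0.08087844  0.00519882] [ 0.34450987 -0.59708281  1.38394808]
```

```bash
echo '0,0,0,-0.32,0,0,0
0,0,0,-0.64,0,0,0
0,0,0,-0.64,0,0,0
0,0,0,-0.64,0,0,0
0,0,0,0,0,0,0' | python3 nudge.py; echo '0,0.2512,-0.536,0,0,0,0
0,0.2512,-0.536,0,0,0,0
0,0.2512,-0.536,0,0,0,0
0,0.2512,-0.536,0,0,0,0
0,0.2512,-0.536,0,0,0,0
0,0.2512,-0.536,0,0,0,0
0,0.2512,-0.536,0,0,0,0
0,0.2512,-0.536,0,0,0,0
0,0.2512,-0.536,0,0,0,0
0,0.2512,-0.536,0,0,0,0' | python3 nudge.py; echo '0,0,0,0,0,0,0.0509
0,0,0,0,0,0,0.0509
0,0,0,0,0,0,0.0509
0,0,0,0,0,0,0.0509
0,0,0,0,0,0,0.0509
0,0,0,0,0,0,0.0509
0,0,0,0,0,0,0.0509
0,0,0,0,0,0,0.0503
0,0,0,0,0,0,0
0,0,0,0,0,0,0' | python3 nudge.py
python3 - <<'E'
from h import *
togo([.597,-.063,.13],np.radians(63.2))
for n in("wrist","scene"):
    c=r.camera(n); cv2.imwrite(f"pics/{n}3.png",c["color"]); print(n,proj(c,[[.597,-.063,.098],[.597,-.063,.18]]))
a=cv2.imread("pics/wrist3.png"); b=cv2.imread("pics/scene3.png")
cv2.imwrite("pics/both3.png",np.hstack([a[60:360,130:430],cv2.resize(b[140:290,185:335],(300,300))]).repeat(2,0).repeat(2,1)[:, :][::1])
im=cv2.imread("pics/both3.png"); cv2.imwrite("pics/both3.png",cv2.resize(im,(800,400)))
E
```

```text
clock: 9.15
ee_pos: [0.464, 0.2818, 0.1638]
ee_rot: [-1.236, 2.882, -0.001]
force: [1.2, 0.2, -0.8]
opening: 0.0116
finger_force: 30.0
clock: 10.4
ee_pos: [0.5974, -0.0643, 0.1595]
ee_rot: [1.237, -2.885, -0.003]
force: [1.1, 0.2, -1.1]
opening: 0.0119
finger_force: 30.0
clock: 11.65
ee_pos: [0.5973, -0.0632, 0.1604]
ee_rot: [-0.723, -3.056, -0.0]
force: [-0.0, -0.4, -1.2]
opening: 0.0117
finger_force: 30.0
tcp [ 0.5973 -0.0632  0.1604] tool y ang 63.37 zaxis [-1.3e-03  4.0e-04 -1.0e+00] q [-0.3   0.53  1.28  0.    1.34 -1.41]
shift tool [0.0003 0.     0.0304] rz(tool) 0.0029
wrist [[274.91228639 228.38853672]
 [274.4377908  299.69023797]]
scene [[257.81682687 216.00731569]
 [256.49821226 196.08944714]]
```

View pics/both3.png

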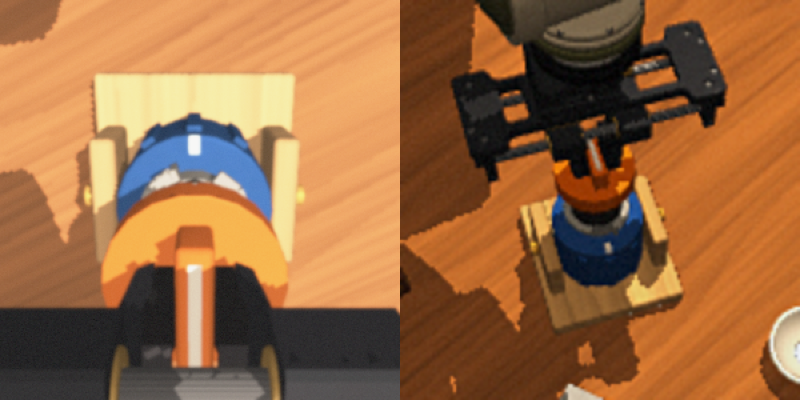

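The wrist crop shows the bar, notch mark and barrel in line (crop x about 194), with the lid centred sideways. In the scene crop the lid hangs level over the mouth. I'll lower it in stages.

In the tool's units: 0.01 m is 0.16, 0.005 m is 0.08.

```bash
echo '0,0,0,0.16,0,0,0
0,0,0,0.16,0,0,0
0,0,0,0.16,0,0,0
0,0,0,0.08,0,0,0
0,0,0,0,0,0,0' | python3 nudge.py;echo '0,0,0,0.032,0,0,0
0,0,0,0.032,0,0,0
0,0,0,0.032,0,0,0
0,0,0,0,0,0,0' | python3 nudge.py
python3 -c "
from h import *
o=r.get_obs();print(o['wrist_torque'],o['force'],o['ee_pos'])"
```

```text
clock: 12.38
ee_pos: [0.5975, -0.0632, 0.1258]
ee_rot: [-0.728, -3.055, -0.0]
force: [0.6, 0.4, -1.2]
opening: 0.012
finger_force: 30.0
clock: 12.88
ee_pos: [0.5975, -0.0632, 0.1201]
ee_rot: [-0.728, -3.056, 0.0]
force: [-0.3, -0.4, -1.0]
opening: 0.0117
finger_force: 30.0
[ 0.00848065 -0.14595095  0.06362901] [-0.34274908 -0.44153782 -0.98337436] [ 0.59752184 -0.06319198  0.12012918]
```

In the tool's units: 0.001 m is 0.016.

```bash
echo '0,0,0,0.016,0,0,0
0,0,0,0.016,0,0,0
0,0,0,0.016,0,0,0
0,0,0,0,0,0,0' | python3 nudge.py; echo '0,0,0,0.016,0,0,0
0,0,0,0.016,0,0,0
0,0,0,0.016,0,0,0
0,0,0,0,0,0,0' | python3 nudge.py
python3 -c "
from h import *
o=r.get_obs();print(o['wrist_torque'],o['force'],o['ee_pos'])"
```

```text
clock: 13.38
ee_pos: [0.5975, -0.0632, 0.1172]
ee_rot: [-0.728, -3.056, -0.0]
force: [-0.3, 0.3, -0.9]
opening: 0.0119
finger_force: 30.0
clock: 13.88
ee_pos: [0.5975, -0.0632, 0.1142]
ee_rot: [-0.728, -3.056, -0.0]
force: [-0.6, -0.3, -0.7]
opening: 0.0115
finger_force: 30.0
[ 0.0087739  -0.14349199 -0.03863051] [-0.63989684 -0.29798938 -0.67909483] [ 0.59754529 -0.06321881  0.11415474]
```

In the tool's units: 0.001 m is 0.016.

```bash
echo '0,0,0,0.016,0,0,0
0,0,0,0.016,0,0,0
0,0,0,0.016,0,0,0
0,0,0,0,0,0,0' | python3 nudge.py; echo '0,0,0,0.0112,0,0,0
0,0,0,0.0112,0,0,0
0,0,0,0,0,0,0' | python3 nudge.py
python3 -c "
from h import *
o=r.get_obs();print(o['wrist_torque'],o['force'],o['ee_pos'])"
```

```text
clock: 14.38
ee_pos: [0.5976, -0.0632, 0.1112]
ee_rot: [-0.728, -3.056, -0.0]
force: [-0.5, 0.5, -1.2]
opening: 0.0115
finger_force: 30.0
clock: 14.75
ee_pos: [0.5976, -0.0632, 0.1098]
ee_rot: [-0.728, -3.056, -0.0]
force: [-0.3, 0.3, -0.8]
opening: 0.0117
finger_force: 30.0
[ 0.01831712 -0.12116111  0.01871418] [-0.32182447  0.25727846 -0.76433025] [ 0.59756125 -0.06318451  0.10979844]
```

In the tool's units: 0.0005 m is 0.008.

```bash
for i in 1 2 ; do echo '0,0,0,0.008,0,0,0
0,0,0,0,0,0,0' | python3 nudge.py | egrep 'ee_pos|force:' ; done
```

```text
ee_pos: [0.5976, -0.0632, 0.1094]
force: [-0.7, -0.3, -0.2]
finger_force: 30.0
ee_pos: [0.5976, -0.0632, 0.1092]
force: [-0.8, 0.1, 3.5]
finger_force: 30.0
```

Contact came at a lower edge of about 88 mm, which is a high ring, so it will bear early. I'll back off slightly and turn clockwise.

```bash
cat > st.py <<'E'
from h import *
o=r.get_obs();T=R.from_rotvec(o["ee_rot"]);y=T.apply([0,1,0]);a=63.2-np.degrees(np.arctan2(y[1],y[0]))
print("t %.2f past-notch %.1f deg z %.4f xy %s F %s Tz %.3f q6 %.2f"%(o["clock"],a,o["ee_pos"][2],np.round(o["ee_pos"][:2],4),np.round(o["force"],2),o["wrist_torque"][2],o["joint_positions"][5]))
E
echo '0,0,0,-0.0064,0,0,0
0,0,0,0,0,0,0' | python3 nudge.py >/dev/null; python3 st.py
echo '0,0,0,0,0,0,0.0255
0,0,0,0,0,0,0.0255
0,0,0,0,0,0,0.0255
0,0,0,0,0,0,0.0255' | python3 nudge.py >/dev/null; python3 st.py
echo '0,0,0,0,0,0,0.0191
0,0,0,0,0,0,0.0191' | python3 nudge.py  >/dev/null; python3 st.py
```

```text
t 15.50 past-notch 0.0 deg z 0.1093 xy [ 0.5976 -0.0632] F [-0.54  0.67  2.39] Tz -0.015 q6 -1.41
t 16.00 past-notch 18.5 deg z 0.1093 xy [ 0.5978 -0.0633] F [-0.8  -0.36  2.38] Tz 0.077 q6 -1.08
t 16.25 past-notch 25.3 deg z 0.1093 xy [ 0.5978 -0.0633] F [-0.71  0.16  1.93] Tz 0.090 q6 -0.96
```

In the tool's units: 0.03 rad / 3.1416 = 0.0095.

```bash
for i in 1 2 3 4; do echo '0,0,0,0,0,0,0.0095
0,0,0,0,0,0,0.0095' | python3 nudge.py  >/dev/null; python3 st.py; done
```

```text
t 16.50 past-notch 28.7 deg z 0.1093 xy [ 0.5977 -0.0633] F [0.41 0.16 1.97] Tz 0.086 q6 -0.90
t 16.75 past-notch 32.2 deg z 0.1093 xy [ 0.5976 -0.0632] F [ 0.24 -0.3   2.18] Tz 0.059 q6 -0.84
t 17.00 past-notch 35.6 deg z 0.1093 xy [ 0.5976 -0.0632] F [-0.05 -0.26  2.44] Tz 0.085 q6 -0.78
t 17.25 past-notch 39.1 deg z 0.1093 xy [ 0.5976 -0.0632] F [ 1.03 -0.25  3.2 ] Tz 0.025 q6 -0.72
```

In the tool's units: 0.02 rad / 3.1416 = 0.0064.

```bash
for i in 1 2 3 4 5; do echo '0,0,0,0,0,0,0.0064
0,0,0,0,0,0,0.0064' | python3 nudge.py  >/dev/null; python3 st.py; done
```

```text
t 17.50 past-notch 41.3 deg z 0.1092 xy [ 0.5976 -0.0632] F [ 0.07 -0.39  2.22] Tz 0.052 q6 -0.68
t 17.75 past-notch 43.6 deg z 0.1093 xy [ 0.5976 -0.0632] F [0.48 0.12 2.7 ] Tz 0.021 q6 -0.64
t 18.00 past-notch 45.9 deg z 0.1093 xy [ 0.5976 -0.0632] F [0.36 0.64 3.8 ] Tz 0.056 q6 -0.60
t 18.25 past-notch 48.2 deg z 0.1093 xy [ 0.5976 -0.0632] F [-0.01  0.28  2.9 ] Tz 0.040 q6 -0.56
t 18.50 past-notch 50.5 deg z 0.1092 xy [ 0.5976 -0.0632] F [0.57 0.67 3.47] Tz 0.100 q6 -0.52
```

In the tool's units: 0.025 rad / 3.1416 = 0.008.

```bash
for i in 1 2 3 4 5 6 7 8; do echo '0,0,0,0,0,0,0.008' | python3 nudge.py  >/dev/null; python3 st.py; done
```

```text
t 18.62 past-notch 51.9 deg z 0.1092 xy [ 0.5975 -0.0632] F [-1.17 -0.75  3.37] Tz 0.030 q6 -0.50
t 18.75 past-notch 53.4 deg z 0.1092 xy [ 0.5975 -0.0632] F [-0.4   0.44  2.29] Tz 0.091 q6 -0.47
t 18.88 past-notch 54.8 deg z 0.1092 xy [ 0.5975 -0.0632] F [-1.49  0.26  2.89] Tz 0.123 q6 -0.45
t 19.00 past-notch 56.2 deg z 0.1091 xy [ 0.5975 -0.0632] F [-1.12 -0.63  1.42] Tz 0.152 q6 -0.42
t 19.12 past-notch 57.7 deg z 0.1091 xy [ 0.5975 -0.0632] F [-0.97 -1.19  1.78] Tz 0.181 q6 -0.40
t 19.25 past-notch 59.1 deg z 0.1091 xy [ 0.5975 -0.0632] F [ 0.03 -0.1   1.1 ] Tz 0.161 q6 -0.37
t 19.38 past-notch 60.5 deg z 0.1091 xy [ 0.5975 -0.0632] F [ 0.7  -0.59  1.39] Tz 0.237 q6 -0.35
t 19.50 past-notch 62.0 deg z 0.1091 xy [ 0.5975 -0.0632] F [-0.46 -1.15  0.73] Tz 0.222 q6 -0.32
```

In the tool's units: 0.025 rad / 3.1416 = 0.008.

```bash
for i in 1 2 3 4; do echo '0,0,0,0,0,0,0.008' | python3 nudge.py  >/dev/null; python3 st.py; done
```

```text
t 19.62 past-notch 63.4 deg z 0.1091 xy [ 0.5975 -0.0632] F [-0.55  0.58 -0.67] Tz 0.297 q6 -0.30
t 19.75 past-notch 64.8 deg z 0.1091 xy [ 0.5975 -0.0632] F [-1.07 -0.53 -0.87] Tz 0.308 q6 -0.27
t 19.88 past-notch 66.3 deg z 0.1090 xy [ 0.5975 -0.0632] F [ 0.56 -0.03 -1.77] Tz 0.356 q6 -0.25
t 20.00 past-notch 67.7 deg z 0.1090 xy [ 0.5975 -0.0632] F [-0.95  0.24 -2.58] Tz 0.389 q6 -0.22
```

Torque is rising faster than the angle predicts, so grip preload may be adding to it. I'll let go to relax that, then grip again gently and re-read.

```bash
echo '0.03,0,0,0,0,0,0
0.03,0,0,0,0,0,0
0.03,0,0,0,0,0,0' | python3 nudge.py | tail -2; python3 st.py
python3 - <<'E'
from h import *
c=r.camera("wrist"); cv2.imwrite("pics/w5.png",c["color"]); cv2.imwrite("pics/w5c.png",cv2.resize(c["color"][150:370,180:380],None,fx=2.7,fy=2.7))
E
```

```text
opening: 0.0299
finger_force: 0.0
t 20.38 past-notch 67.6 deg z 0.1094 xy [ 0.5976 -0.0632] F [-0.2   0.53 -0.92] Tz -0.033 q6 -0.23
```

View pics/w5c.png

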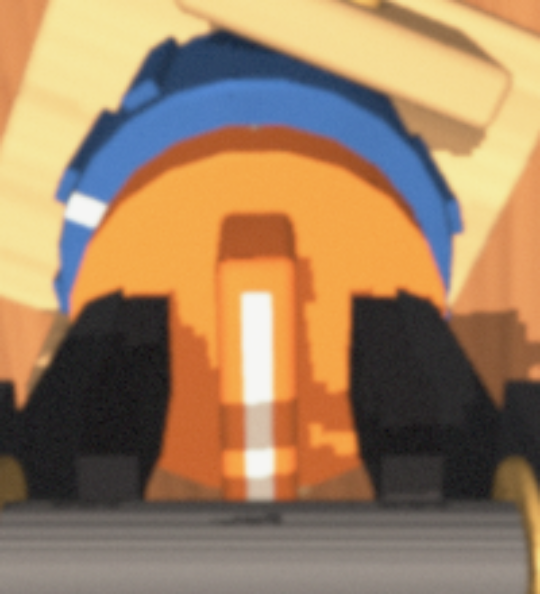

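The bar is still in line with the fingers, so the lid stayed put and level when released. I'll grip again gently and creep to read the torque.

In the tool's units: 0.005 rad / 3.1416 = 0.0016.

```bash
echo '0.0,0,0,0,0,0,0
0.0,0,0,0,0,0,0
0,0,0,0,0,0,0' | python3 nudge.py 25 | tail -2; python3 st.py
for i in 1 2 3 4 5 ; do echo '0,0,0,0,0,0,0.0016' | python3 nudge.py  >/dev/null; python3 st.py; done
```

```text
opening: 0.012
finger_force: 25.0
t 20.80 past-notch 67.6 deg z 0.1092 xy [ 0.5975 -0.0632] F [0.2  0.04 0.63] Tz 0.019 q6 -0.23
t 20.93 past-notch 67.9 deg z 0.1092 xy [ 0.5975 -0.0632] F [-0.38 -0.23 -0.09] Tz 0.031 q6 -0.22
t 21.05 past-notch 68.2 deg z 0.1092 xy [ 0.5975 -0.0632] F [-0.34 -0.19 -0.28] Tz 0.071 q6 -0.21
t 21.18 past-notch 68.5 deg z 0.1092 xy [ 0.5975 -0.0632] F [-1.13 -0.7  -0.02] Tz 0.162 q6 -0.21
t 21.30 past-notch 68.8 deg z 0.1093 xy [ 0.5976 -0.0632] F [-1.29  0.02 -0.1 ] Tz 0.195 q6 -0.21
t 21.43 past-notch 69.1 deg z 0.1092 xy [ 0.5976 -0.0632] F [-0.52  0.35  0.52] Tz 0.240 q6 -0.20
```

The manual's scale: shifts go in shares of 62.5 mm and turns go in shares of 180 degrees. Converting my numbers, 0.005 rad / 3.1416 = 0.0016.

```bash
for i in 1 2 3 ; do echo '0,0,0,0,0,0,0.0016' | python3 nudge.py  >/dev/null; python3 st.py; done
```

```text
t 21.55 past-notch 69.3 deg z 0.1092 xy [ 0.5976 -0.0632] F [-0.47  0.67  0.73] Tz 0.308 q6 -0.19
t 21.68 past-notch 69.6 deg z 0.1092 xy [ 0.5976 -0.0632] F [-1.21 -0.18 -0.17] Tz 0.337 q6 -0.19
t 21.80 past-notch 69.9 deg z 0.1092 xy [ 0.5976 -0.0632] F [-1.55 -0.45  0.65] Tz 0.278 q6 -0.18
```

In the tool's units: -0.02 rad / 3.1416 = -0.0064.

```bash
for i in 1 2 3 4 5 6; do echo '0,0,0,0,0,0,-0.0064' | python3 nudge.py  >/dev/null; python3 st.py; done; echo fwd;  echo '0,0,0,0,0,0,0.0032
0,0,0,0,0,0,0.0032
0,0,0,0,0,0,0.0032' | python3 nudge.py  >/dev/null; python3 st.py;for i in 1 2 3 4 5 6; do echo '0,0,0,0,0,0,0.0016' | python3 nudge.py  >/dev/null; python3 st.py; done
```

```text
t 21.93 past-notch 68.7 deg z 0.1092 xy [ 0.5976 -0.0632] F [-0.58  0.27 -0.8 ] Tz 0.129 q6 -0.21
t 22.05 past-notch 67.6 deg z 0.1092 xy [ 0.5976 -0.0632] F [-1.57 -0.57  0.1 ] Tz -0.211 q6 -0.23
t 22.18 past-notch 66.4 deg z 0.1093 xy [ 0.5976 -0.0632] F [-0.04 -0.37 -1.07] Tz -0.272 q6 -0.25
t 22.30 past-notch 65.3 deg z 0.1093 xy [ 0.5977 -0.0632] F [-0.47  1.04  0.32] Tz -0.315 q6 -0.27
t 22.43 past-notch 64.1 deg z 0.1093 xy [ 0.5977 -0.0632] F [0.39 1.08 0.81] Tz -0.260 q6 -0.29
t 22.55 past-notch 63.0 deg z 0.1094 xy [ 0.5977 -0.0632] F [-0.82 -0.45  0.91] Tz -0.254 q6 -0.31
fwd
t 22.93 past-notch 64.8 deg z 0.1093 xy [ 0.5977 -0.0632] F [0.39 0.46 0.57] Tz 0.247 q6 -0.27
t 23.05 past-notch 65.0 deg z 0.1093 xy [ 0.5977 -0.0632] F [ 0.82 -0.12  1.05] Tz 0.255 q6 -0.27
t 23.18 past-notch 65.3 deg z 0.1093 xy [ 0.5977 -0.0632] F [0.69 0.96 1.42] Tz 0.285 q6 -0.27
t 23.30 past-notch 65.6 deg z 0.1093 xy [ 0.5976 -0.0632] F [0.63 0.85 2.12] Tz 0.317 q6 -0.26
t 23.43 past-notch 65.9 deg z 0.1093 xy [ 0.5976 -0.0632] F [ 1.15 -0.22  1.99] Tz 0.266 q6 -0.25
t 23.55 past-notch 66.2 deg z 0.1093 xy [ 0.5976 -0.0632] F [ 1.31 -0.11  1.89] Tz 0.266 q6 -0.25
t 23.68 past-notch 66.5 deg z 0.1093 xy [ 0.5976 -0.0632] F [0.78 0.58 1.63] Tz 0.299 q6 -0.24
```

Readings at 66° past the notch, against 35–42° where the ring begins to bear, suggest a clamp of about 10–13 N by angle. The torque of about 0.28 N m, including rub and friction spread, gives about 12–16 N. Both are inside the window. I'll unwind the grip's twist, release and retreat.

In the tool's units: -0.012 rad / 3.1416 = -0.0038.

```bash
echo '0,0,0,0,0,0,-0.0038
0,0,0,0,0,0,-0.0038
0,0,0,0,0,0,0' | python3 nudge.py >/dev/null; python3 st.py
echo '0.04,0,0,0,0,0,0
0.04,0,0,0,0,0,0
0.04,0,0,0,0,0,0
0.04,0,0,-0.16,0,0,0
0.04,0,0,-0.48,0,0,0
0.04,0,0,-0.64,0,0,0
0.04,0,0,-0.64,0,0,0
0.04,0,0,0,0,0,0
0.04,0,0,0,0,0,0' | python3 nudge.py|tail -2; python3 st.py
python3 - <<'E'
from h import *
a=r.camera("wrist")["color"]; b=r.camera("scene")["color"]
cv2.imwrite("pics/end.png",np.hstack([cv2.resize(a[100:300,180:380],(400,400)),cv2.resize(b[140:290,185:335],(400,400))]))
E
```

```text
t 24.05 past-notch 65.1 deg z 0.1093 xy [ 0.5976 -0.0632] F [0.86 0.64 2.39] Tz -0.084 q6 -0.27
opening: 0.0398
finger_force: 0.0
t 25.18 past-notch 65.1 deg z 0.2288 xy [ 0.5972 -0.0631] F [-0.05 -0.13 -0.14] Tz -0.026 q6 -0.27
```

View pics/end.png

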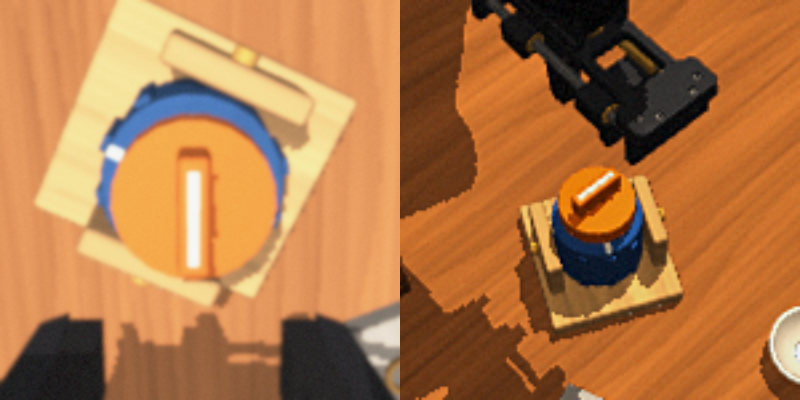

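The lid sits level on the barrel, turned about 65° past the notch, and the gripper is clear of it. I'm handing the job in.

```bash
python3 -c "
from bench import r
print(r.finish_job())"
```

```text
the job is handed in; nothing more can be done
None
```

I screwed the lid onto the barrel to about 65° past the notch, released it level and handed the job in; no verdict came back, and the clamp force, which I could not measure directly, is estimated at 10–16 N (target 6–18 N).

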